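Put the sockets back on the socket tray in order of size

ROBOT

A 6-joint arm with a two-finger parallel gripper is mounted at the origin on the work surface. World frame = base frame: x ahead of the robot, y to its left, z up, the work surface at z = 0. Lengths are in m, angles in degrees, forces in N, time in s.
With the tool pointing down it reaches from about 0.4 to 0.825 m from the base axis. Payload 7 kg.
Tool frame: the origin (TCP) lies between the finger pads; the fingertips stand 19 mm ahead of it and the grasp point (between the pads) is the TCP; z points along the fingers, y is the line along which they close (so a half turn about z gives the same grasp; the last joint's range is limited). The gripper opens to 88 mm and grips with 3 to 60 N. Pads are 19 mm wide; open, the fingers measure 130 mm over their backs; the gripper's body (78 mm by 193 mm) begins 47 mm behind the grasp point.
Start: joints at [-49.727, 20.546, 0.682, 0, -70.136, -16.507], TCP at [0.272, -0.618, 0.246] pointing down, gripper open.
Joint ranges: [-176.03, 176.03], [-82.01, 121.73], [-58.28, 71.71], [-173.87, 95.51], [-174.79, -0.11], [-173.66, 173.66]. Speed limits (degrees/s): [136.94, 136.94, 172.46, 180, 180, 180].

INTERFACE

Orientations are given as [roll, pitch, yaw] about the fixed x, y, z axes, in that order (R = Rz(yaw) Ry(pitch) Rx(roll)).
In Python, from plant import get_obs, snapshot, close_job, spot_in, spot_point gives the robot as it stands.
- The arm moves only by the tool play_rows, never from a script. Its argument "plan" is a list of rows, each a list of 6 numbers: the shift along the tool's x, y, z in cm, then the turn, a rotation vector about the tool's x, y, z in degrees. A call has 1 to 20 rows; each row shifts and turns the commanded pose from where the row before left it, along the tool's axes as they then stand; what a row does not reach is not made up. A row lasts 1/12 s, in which the tool goes at most 41.7 mm and 7.16 degrees, less where a joint would pass 70% of its speed; a pose out of reach is approached as far as the arm can. A call is refused whole if a number of a shift passes 4.17 or a number of a turn 7.16, either way. A call with a gripper value outside its range is refused whole. "grip" is the finger opening in cm, from 0 to 8.76, set as the call begins (left out, the last holds). The fingers move at their own pace and stop on an object; the grip force is fixed at half the most. Time passes only in rows, so rows that do not move let the fingers close. It gives the time, the measured TCP pose, the force, the opening and the grip force at its end, in the units of the state.
- get_obs(): the state, without advancing time (a new reading comes with each control period).
- snapshot(name): name is "scene" or "side" or "wrist"; returns a dict with "frame" (420x560x3 uint8, red, green, blue), "fx", "fy", "cx", "cy" (pixels), "position" and "attitude" of the camera in the world. Camera axes: x right, y down, z forward; pixel columns grow to the right and rows downward; lengths in m; the calibration is good to about 2 mm. A picture is of the moment at which its call begins. There is no depth.
- close_job(): hands the job in; it is judged then, once.
Trained networks look in the newest picture that a camera, given by its name, has taken for a name from the list of things; names that differ only in an ending like _2 or _b are one class to them, and where a whole thing is asked for, a point or a joint stands for the part that bears it (a point fixed in the world has none). Each returns a list of dicts, best first, with "score" (0 to 1); they miss things now and then, are a little off and sometimes report something else, mostly with a low value. They report only what shows in the picture. A call takes as long as a camera call. They do not tell look-alikes from the thing itself.
- spot_in(camera, thing): "position" ([x, y, z] in m, in world coordinates, good to about 4 mm: the middle of the surface that is visible of it).
- spot_point(camera, thing): "position" ([x, y, z] in m, in world coordinates, good to about 4 mm: a listed point, or the origin of a listed thing).
The state is a dict: "clock": time; "joint_pos": joint angles; "qvel": joint speeds; "tau": joint torques, N m; "tool_pos": TCP position; "orientation": TCP orientation; "force": force on the tool from outside, world axes, zero at the start; "moment": the same for the moment, N m; "opening": finger opening in m; "gripper_force": force on a finger pad.
Only numpy, scipy, OpenCV 4.12 (cv2) and the standard library are available. Lean on these libraries where they do the work, as an engineer would, in place of code of your own. Each camera call takes 0.05 s, during which the arm holds its last target. There are 200 camera calls.

TASK

Put the four loose sockets back on the socket tray: stand each one mouth down over a peg of its own, in order of size, with the smallest on the peg next to the red carrying handle and the largest on the peg farthest from it. Set each one down rather than dropping it, and leave the red acrylic model where it stands.

Things in the scene. Friction and masses are not known exactly. Their poses are not given: they have to be found in the camera images.
- socket_24: the smallest of the four loose chrome hexagon sockets (for 24 mm nuts): an upright round steel cylinder, 34 mm outside diameter, 46 mm tall, about 190 g, standing mouth down on the bench. Origin: centre of its underside (the open mouth); z up. The mouth is 24 mm wide and 22 mm deep from below; above that it is solid, with a dark square drive hole marked on its flat top. Round, so it may be gripped at any yaw
- socket_30: the second smallest of the four loose chrome hexagon sockets (for 30 mm nuts): an upright round steel cylinder, 42 mm outside diameter, 51 mm tall, about 300 g, standing mouth down on the bench. Origin: centre of its underside (the open mouth); z up. The mouth is 31 mm wide and 22 mm deep from below; above that it is solid, with a dark square drive hole marked on its flat top. Round, so it may be gripped at any yaw
- socket_36: the second largest of the four loose chrome hexagon sockets (for 36 mm nuts): an upright round steel cylinder, 50 mm outside diameter, 56 mm tall, about 430 g, standing mouth down on the bench. Origin: centre of its underside (the open mouth); z up. The mouth is 37 mm wide and 22 mm deep from below; above that it is solid, with a dark square drive hole marked on its flat top. Round, so it may be gripped at any yaw
- socket_41: the largest of the four loose chrome hexagon sockets (for 41 mm nuts): an upright round steel cylinder, 57 mm outside diameter, 62 mm tall, about 580 g, standing mouth down on the bench. Origin: centre of its underside (the open mouth); z up. The mouth is 42 mm wide and 22 mm deep from below; above that it is solid, with a dark square drive hole marked on its flat top. Round, so it may be gripped at any yaw
- peg_a: one of the four pegs in a straight row on the socket tray, at the end of the row on the robot's right (-y): round black plastic, 10 mm diameter, 12 mm tall with a tapered tip. Origin: centre of its foot, on the tray's top surface (10 mm above the bench); x across the tray, y along the row (the sockets' mouths go down over it until they rest on the tray). Neighbouring pegs stand 66 mm apart
- peg_b: one of the four pegs in a straight row on the socket tray, next to peg_a: round black plastic, 10 mm diameter, 12 mm tall with a tapered tip. Origin: centre of its foot, on the tray's top surface (10 mm above the bench); x across the tray, y along the row (the sockets' mouths go down over it until they rest on the tray). Neighbouring pegs stand 66 mm apart
- peg_c: one of the four pegs in a straight row on the socket tray, between peg_b and peg_d: round black plastic, 10 mm diameter, 12 mm tall with a tapered tip. Origin: centre of its foot, on the tray's top surface (10 mm above the bench); x across the tray, y along the row (the sockets' mouths go down over it until they rest on the tray). Neighbouring pegs stand 66 mm apart
- peg_d: one of the four pegs in a straight row on the socket tray, at the end of the row on the robot's left (+y): round black plastic, 10 mm diameter, 12 mm tall with a tapered tip. Origin: centre of its foot, on the tray's top surface (10 mm above the bench); x across the tray, y along the row (the sockets' mouths go down over it until they rest on the tray). Neighbouring pegs stand 66 mm apart
- handle: red plastic end block (80 x 20 mm, 14 mm high) with an arched red carrying handle (46 mm high in all) across one end of the fixed grey tray (80 mm wide, 290 mm long, top 10 mm above the bench); it is in line with the pegs, 56 mm beyond the nearest end peg (peg_a or peg_d, differing from start to start). The other end carries a plain black end block, 14 mm high. Origin: centre of its underside, on the bench
- acrylic_model: see-through red acrylic box with a shaft drive inside, 300 x 115 x 115 mm, 1.6 kg, loose, standing on the bench to the robot's left of the work. Origin: centre of its underside; x along its length. To be left alone. (Also lying about, clear of the work: a black wheel and a blue carton on the robot's right, and a ratchet lying beyond the tray)
Not all that is in view belongs to the job. What is shaped like the socket_41 but orange is not meant. What is shaped like the socket_36 but turquoise is not meant.

How it is judged:
By the outcome, as a careful person would: the job done as asked, in the order asked, and still so for the second after the job is handed in, with the robot touching nothing.
It also fails if it takes over 86 s, if anything falls off the work surface, if the arm or the gripper's body presses on something with over 40 N, if the wrist force passes 120 N, or if a joint passes its speed limit or range.

## Working session

There is one attempt and no reset: what is moved stays moved. The work goes in short steps, Python scripts to look and compute and a tool call to move; the robot and the scene stay as the last step left them, time stands still between calls to the robot, and variables do not carry over. Pictures are saved under pics/ and viewed, at most 14 in all, crops included, and the job is handed in when it is done.

Besides the shell and the picture viewer there is one more tool, called after "Call:" as name(argument=value, ...), one argument or row to a line, values as JSON. play_rows: Moves the arm, as the interface text tells. Its arguments: {"type":"object","properties":{"plan":{"type":"array","items":{"type":"array","items":{"type":"number"}}},"grip":{"type":"number"}},"required":["plan"]}

```bash
mkdir -p pics
cat > h.py <<'E'
import numpy as np, cv2
from scipy.spatial.transform import Rotation as R
from plant import *
def save(n,f):
    s=snapshot(n); cv2.imwrite(f,s['frame'][:,:,::-1]); return s
def att(s):
    a=np.array(s['attitude'],float)
    if a.shape==(3,3): return a
    return R.from_euler('xyz',a,degrees=True).as_matrix()
def proj(s,p):
    c=att(s).T@(np.array(p)-np.array(s['position'])); return [round(s['cx']+s['fx']*c[0]/c[2],1),round(s['cy']+s['fy']*c[1]/c[2],1)]
def back(s,uv,z):
    d=att(s)@np.array([(uv[0]-s['cx'])/s['fx'],(uv[1]-s['cy'])/s['fy'],1]); o=np.array(s['position']); return (o+d*(z-o[2])/d[2]).round(4)
E
python3 - <<'E'
from h import *
print(get_obs())
fr=[]
for n in ['scene','side']:
    s=save(n,f'pics/{n}0.png'); print(n,s['position'],s['attitude'],s['fx'])
    for t in ['socket_24','socket_30','socket_36','socket_41','peg_a','peg_b','peg_c','peg_d','handle','acrylic_model']:
        for d in spot_point(n,t)[:6]: print(t,d['score'],np.round(d['position'],3),proj(s,d['position']))
E
```

```text
{'clock': 0.0, 'joint_pos': array([-4.97267781e+01,  2.05901089e+01,  6.31680902e-01, -2.05282237e-02,
       -7.01335207e+01, -1.65071639e+01]), 'qvel': array([-0.00033828,  0.06841088, -0.05768417, -0.09123402,  0.11849853,
       -0.01937131]), 'tau': array([-2.67394062e-04, -5.82719278e+01,  2.93058783e+01,  6.99735135e+00,
        6.84848113e-03, -1.91575682e-04]), 'tool_pos': array([ 0.27182074, -0.61734172,  0.24462043]), 'orientation': array([ 1.79906357e+02, -7.62615168e-03, -1.56240927e+02]), 'force': array([ 0.56485419, -0.78586806, -0.5749662 ]), 'moment': array([-0.00290023, -0.02345177, -0.01992175]), 'gripper_force': 0.0, 'opening': 0.08754005372692003}
scene [1.16484601 0.00362839 0.90253313] [-143.17482218    0.14377926   79.66533314] 464.1738161376179
socket_24 0.97 [ 0.577  0.315 -0.002] [np.float64(367.3), np.float64(230.4)]
socket_24 0.91 [ 0.523 -0.21  -0.002] [np.float64(143.0), np.float64(245.4)]
socket_24 0.78 [ 0.358  0.025 -0.004] [np.float64(235.0), np.float64(179.2)]
socket_24 0.77 [ 0.46   0.058 -0.   ] [np.float64(253.1), np.float64(207.5)]
socket_24 0.
[... 5399 characters left out ...]
32 0.027 0.009] [np.float64(239.6), np.float64(186.6)]
peg_c 0.49 [ 0.616 -0.104  0.013] [np.float64(254.3), np.float64(154.4)]
peg_c 0.45 [ 0.626 -0.043  0.009] [np.float64(247.0), np.float64(169.3)]
peg_d 0.62 [0.635 0.092 0.012] [np.float64(233.0), np.float64(203.1)]
peg_d 0.55 [0.632 0.027 0.009] [np.float64(239.6), np.float64(186.6)]
peg_d 0.49 [ 0.616 -0.104  0.013] [np.float64(254.3), np.float64(154.4)]
peg_d 0.45 [ 0.626 -0.043  0.009] [np.float64(247.0), np.float64(169.3)]
handle 0.5 [ 0.616 -0.158  0.003] [np.float64(258.1), np.float64(145.2)]
handle 0.41 [0.634 0.094 0.01 ] [np.float64(233.2), np.float64(204.2)]
handle 0.2 [0.579 0.318 0.001] [np.float64(236.3), np.float64(280.5)]
```

View pics/scene0.png

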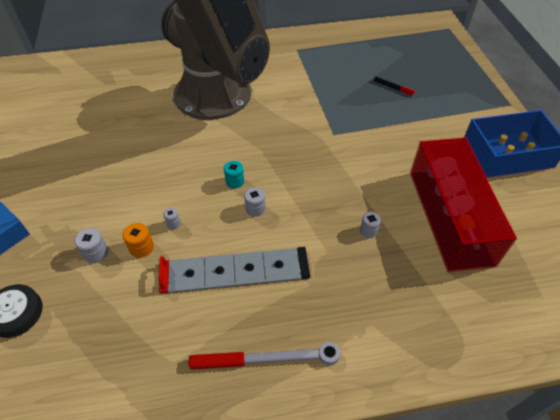

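View pics/side0.png

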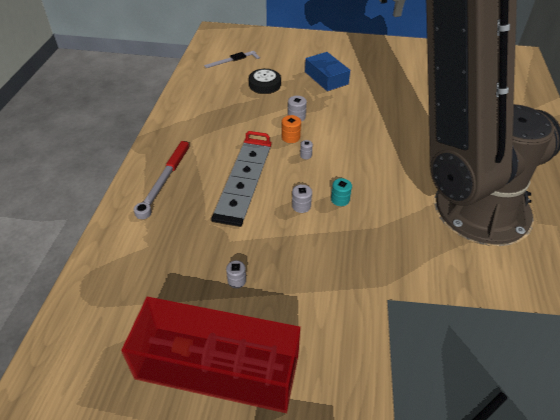

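Scene view: the chrome sockets are at (91,245), (172,219), (255,201) and (370,225), with look-alikes in orange (138,240) and turquoise (234,174). The handle is at (165,275), which is the peg_a end. By apparent size, I take these as 41, 24, 36 and 30 respectively. I'll check this by drawing the sizes over an enlarged crop.

Run:
```python
from h import *
S={41:(.5215,-.318,.0285,.062),24:(.473,-.136,.017,.046),36:(.4625,.062,.025,.056),30:(.5775,.3155,.021,.051)}
P=np.array([[.618,-.105],[.626,-.0425],[.6305,.0245],[.636,.0915]])
d=P[3]-P[0]; d/=np.linalg.norm(d); P=P.mean(0)+np.outer(np.array([-1.5,-.5,.5,1.5])*.066,d)
print(P.round(4),np.degrees(np.arctan2(d[1],d[0])))
rows=[]
for n in ['scene','side']:
    s=snapshot(n); im=s['frame'][:,:,::-1].copy(); tiles=[]
    def ring(t,p,r,k,c,u0,v0):
        a=np.linspace(0,2*np.pi,60); q=np.array([proj(s,[p[0]+r*np.cos(x),p[1]+r*np.sin(x),k]) for x in a])
        cv2.polylines(t,[np.int32(((q-[u0,v0]+.5)*5-.5)*16)],True,c,1,cv2.LINE_AA,4)
    for k,(x,y,r,h) in S.items():
        u,v=proj(s,[x,y,h/2]); u0,v0=max(0,int(u)-20),int(v)-25
        t=cv2.resize(im[v0:v0+50,u0:u0+40],None,fx=5,fy=5,interpolation=cv2.INTER_CUBIC)
        ring(t,(x,y),r,h,(0,255,0),u0,v0); ring(t,(x,y),r,0,(0,0,255),u0,v0)
        tiles.append(t)
    rows.append(np.hstack(tiles))
cv2.imwrite('pics/ov.png',np.vstack(rows))
s=snapshot('scene'); im=s['frame'][:,:,::-1]
b=[]
for n in ['scene','side']:
    s=snapshot(n); im=s['frame'][:,:,::-1]; u,v=proj(s,[.627,-.01,.01]); u0,v0=int(u)-80,int(v)-50
    t=cv2.resize(im[v0:v0+100,u0:u0+160],None,fx=5,fy=3,interpolation=cv2.INTER_CUBIC)
    for p in P:
        q=np.array(proj(s,[*p,.022])); cv2.drawMarker(t,tuple(int(i) for i in ((q-[u0,v0]+.5)*[5,3])),(0,255,0),0,12)
    b.append(t)
cv2.imwrite('pics/pegs.png',np.vstack(b))
```

```text
[[ 0.6186 -0.1065]
 [ 0.6246 -0.0407]
 [ 0.6306  0.025 ]
 [ 0.6367  0.0907]] 84.76613835278357
```

View pics/ov.png

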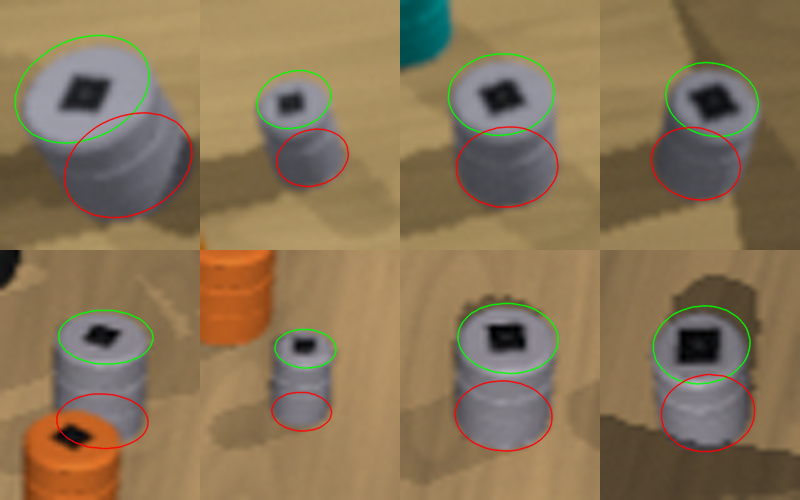

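View pics/pegs.png

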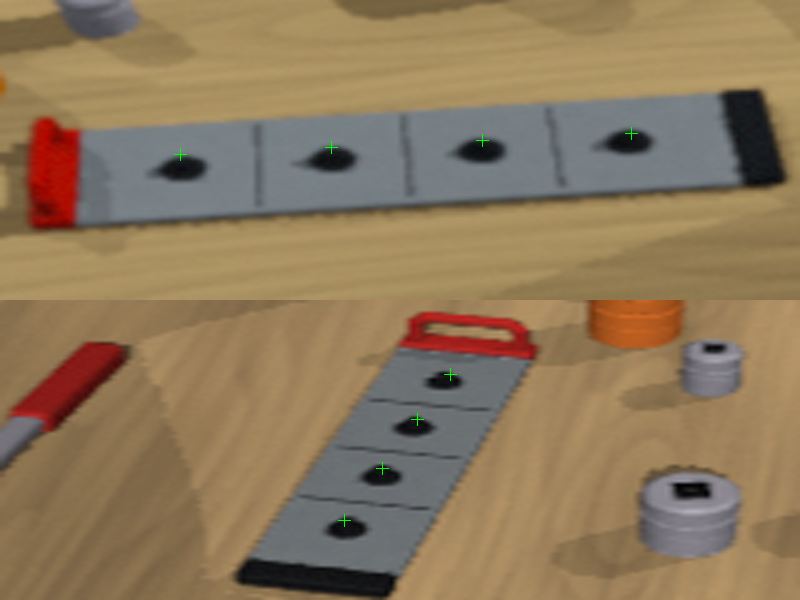

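Each socket matches its drawn size: 41 at (91,245), 24 at (172,219), 36 at (255,201), 30 at (370,225), all chrome. The orange and turquoise ones are look-alikes. The peg marks need about +2 mm in x. I'll move above socket_41.

Call:
play_rows(
  plan=[
    [0,0,0,0,0,-6.8],
    [0,0,0,0,0,-6.8],
    [0,0,0,0,0,-6.8],
    [0,0,0,0,0,-6.8],
    [0,0,0,0,0,-6.8],
    [0,0,0,0,0,-6.8],
    [0,0,0,0,0,-6.8],
    [0,0,0,0,0,-6.8],
    [0,0,0,0,0,-6.8],
    [-3.2,-2.25,0,0,0,0],
    [-3.2,-2.25,0,0,0,0],
    [-3.2,-2.25,0,0,0,0],
    [-3.2,-2.25,0,0,0,0],
    [-3.2,-2.25,0,0,0,0],
    [-3.2,-2.25,0,0,0,0],
    [-3.2,-2.25,0,0,0,0],
    [-3.2,-2.25,0,0,0,0],
    [-3.2,-2.25,0,0,0,0],
    [-3.2,-2.25,0,0,0,0],
  ],
  grip=8.7,
)

```text
clock: 2.93
tool_pos: [0.5252, -0.317, 0.2459]
orientation: [-180.0, -0.0, -95.0]
force: [1.8, -1.7, -0.3]
opening: 0.0872
gripper_force: 0.0
```

```bash
cat >> h.py <<'E'
def go(x,y,z):
    o=get_obs(); p=o['tool_pos']; Rm=R.from_euler('xyz',o['orientation'],degrees=True).as_matrix()
    print('tool',p.round(4),o['orientation'].round(2),'t',round(float(o['clock']),2)); print('cm shift',(Rm.T@(np.array([x,y,z])-p)*100).round(2))
E
python3 - <<'E'
from h import *
s=save('wrist','pics/w0.png'); print(s['position'],s['attitude'])
for t in ['socket_41','peg_a']:
    for d in spot_point('wrist',t): print(t,d['score'],np.round(d['position'],4),proj(s,d['position']))
print(proj(s,[.5235,-.317,.062]))
go(.5235,-.317,.042)
E
```

```text
[ 0.51858409 -0.39637731  0.38473055] [1.63041609e+02 5.37197973e-02 1.74950808e+02]
socket_41 0.77 [ 0.5236 -0.2166  0.0021] [np.float64(291.7), np.float64(250.5)]
socket_41 0.58 [ 0.5199 -0.3183 -0.0008] [np.float64(287.8), np.float64(169.9)]
peg_a 0.68 [ 0.6195 -0.107   0.0075] [np.float64(226.8), np.float64(332.8)]
[np.float64(285.2), np.float64(184.1)]
tool [ 0.5259 -0.3165  0.2455] [-179.99    0.    -94.81] t 3.08
cm shift [ 0.07  0.24 20.35]
```

View pics/w0.png

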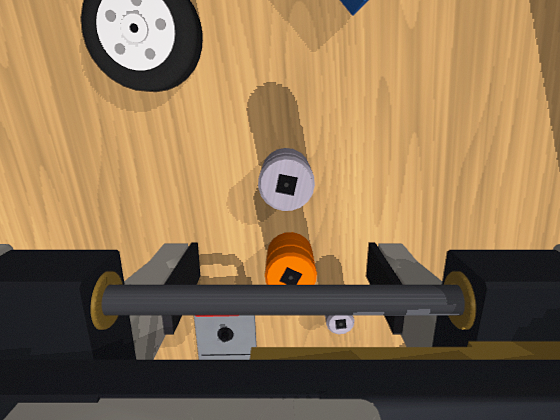

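Wrist view: the top of the chrome socket_41 is at (286,182), within 2 px of the prediction, and the orange one at (291,275) is clear. I'll descend and grip.

Call:
play_rows(
  plan=[
    [0.2,0.25,3,0,0,0],
    [0,0,3.5,0,0,0],
    [0,0,3.5,0,0,0],
    [0,0,3.5,0,0,0],
    [0,0,3.0,0,0,0],
    [0,0,2.0,0,0,0],
    [0,0,1.2,0,0,0],
    [0,0,0.6,0,0,0],
    [0,0,0,0,0,0],
  ],
)

```text
clock: 3.83
tool_pos: [0.5209, -0.3209, 0.0418]
orientation: [179.9, 0.0, -95.1]
force: [0.5, -0.8, 1.6]
opening: 0.0873
gripper_force: 0.0
```

Call:
play_rows(
  plan=[
    [0,0,0,0,0,0],
    [0,0,0,0,0,0],
    [0,0,0,0,0,0],
    [0,0,0,0,0,0],
    [0,0,0,0,0,0],
    [0,0,0,0,0,0],
    [0,0,0,0,0,0],
    [0,0,0,0,0,0],
    [0,0,0,0,0,0],
    [0,0,0,0,0,0],
  ],
  grip=4.5,
)

```text
clock: 4.67
tool_pos: [0.5219, -0.3206, 0.0433]
orientation: [-180.0, -0.0, -95.0]
force: [-1.5, 2.1, 5.6]
opening: 0.0554
gripper_force: 30.0
```

Call:
play_rows(
  plan=[
    [0,0,-1.0,0,0,0],
    [0,0,-2.5,0,0,0],
    [0,0,-3,0,0,0],
    [0,0,-2.5,0,0,0],
    [-1.5,-0.3,-1,0,0,0],
    [-3,-0.6,0,0,0,0],
    [-3.7,-0.7,0,0,0,0],
    [-3.7,-0.7,0,0,0,0],
    [-3.7,-0.7,0,0,0,0],
    [-3.7,-0.7,0,0,0,0],
    [-3.7,-0.7,0,0,0,0],
    [-3.7,-0.7,0,0,0,0],
    [-3.7,-0.7,0,0,0,0],
    [-3.7,-0.7,0,0,0,0],
    [-3.0,-0.6,0,0,0,0],
    [-2.3,-0.5,0,0,0,0],
    [-1.7,-0.4,0,0,0,0],
    [-0.95,-0.1,0,0,0,0],
    [0,0,0,0,0,0],
  ],
)

```text
clock: 6.25
tool_pos: [0.639, 0.0928, 0.1418]
orientation: [179.9, -0.0, -95.0]
force: [0.8, 0.4, -6.0]
opening: 0.056
gripper_force: 30.0
```

Run:
```python
from h import *
for n in ['wrist','scene','side']:
    s=save(n,f'pics/{n}1.png')
    for d in spot_point(n,'peg_a'): print(n,d['score'],np.round(d['position'],4),proj(s,d['position']))
go(.639,.0915,.052)
```

```text
wrist 0.71 [0.6322 0.097  0.0101] [np.float64(291.6), np.float64(203.2)]
wrist 0.67 [ 0.6264 -0.0408  0.0118] [np.float64(284.6), np.float64(21.0)]
scene 0.64 [0.6296 0.0252 0.0124] [np.float64(249.2), np.float64(265.2)]
scene 0.43 [ 0.4757 -0.1394  0.0016] [np.float64(172.5), np.float64(223.7)]
scene 0.41 [ 0.6215 -0.0435  0.0094] [np.float64(218.1), np.float64(267.7)]
scene 0.4 [ 0.62   -0.1069  0.0076] [np.float64(189.5), np.float64(272.0)]
scene 0.4 [0.6366 0.088  0.011 ] [np.float64(277.6), np.float64(263.8)]
side 0.55 [0.6279 0.0262 0.0051] [np.float64(241.1), np.float64(187.6)]
side 0.4 [0.637  0.0924 0.0092] [np.float64(232.3), np.float64(203.9)]
tool [0.6388 0.0901 0.1426] [ 1.7998e+02 -1.0000e-02 -9.5110e+01] t 6.55
cm shift [-0.15 -0.01  9.06]
```

View pics/wrist1.png

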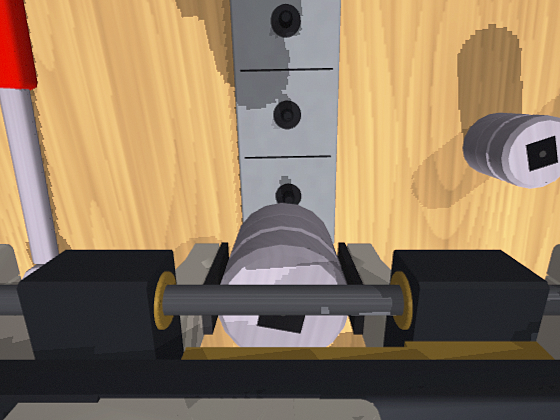

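Wrist view: three pegs are visible at (285,20), (287,115) and (289,192), and the held socket_41 is centred between the pads. I'll back-project these.

Run:
```python
from h import *
s=snapshot('wrist'); print(s['position'],s['attitude'])
for uv in [(285.5,19),(287,114),(289,192)]: print(back(s,uv,.021))
# held socket's sides mid column at mouth
for y in (.0885,.0905,.0925): print(proj(s,[.639,y-.0285,.101]),proj(s,[.639,y+.0285,.163]))
go(.639,.0915,.052)
```

```text
[0.6321803  0.01072566 0.28141765] [1.63042183e+02 1.01816758e-04 1.74866280e+02]
[ 0.6254 -0.0429  0.021 ]
[0.6299 0.0209 0.021 ]
[0.6335 0.0816 0.021 ]
[np.float64(278.5), np.float64(193.2)] [np.float64(289.1), np.float64(358.6)]
[np.float64(278.8), np.float64(196.6)] [np.float64(289.5), np.float64(362.4)]
[np.float64(279.2), np.float64(200.1)] [np.float64(289.8), np.float64(366.1)]
tool [0.6389 0.0902 0.1427] [180.     0.   -95.11] t 6.6
cm shift [-0.13  0.    9.07]
```

Call:
play_rows(
  plan=[
    [0.2,0.05,1.5,0,0,0],
    [0.2,0.05,2,0,0,0],
    [0,0,2,0,0,0],
    [0,0,1.3,0,0,0],
    [0,0,0.8,0,0,0],
    [0,0,0.5,0,0,0],
    [0,0,0.3,0,0,0],
    [0,0,0.2,0,0,0],
    [0,0,0.1,0,0,0],
    [0,0,0,0,0,0],
    [0,0,0,0,0,0],
  ],
)

```text
clock: 7.52
tool_pos: [0.6381, 0.0875, 0.0562]
orientation: [-179.9, 0.0, -95.0]
force: [0.7, 0.3, -5.9]
opening: 0.0561
gripper_force: 30.0
```

Call:
play_rows(
  plan=[
    [0,0,0.1,0,0,0],
    [0,0,0.1,0,0,0],
    [0,0,0.1,0,0,0],
    [0,0,0,0,0,0],
  ],
)

```text
clock: 7.85
tool_pos: [0.6379, 0.0875, 0.0533]
orientation: [-180.0, 0.0, -95.0]
force: [-2.4, -0.4, 1.6]
opening: 0.0561
gripper_force: 30.0
```

Contact felt (force rose from −5.9 to +1.6 N). I'll release, lift and move above socket_36.

Call:
play_rows(
  plan=[
    [0,0,0,0,0,0],
    [0,0,0,0,0,0],
    [0,0,0,0,0,0],
    [0,0,0,0,0,0],
    [0,0,0,0,0,0],
    [0,0,0,0,0,0],
    [0,0,-1.0,0,0,0],
    [0,0,-3,0,0,0],
    [0,0,-4,0,0,0],
    [0,0,-3,0,0,0],
    [0.4,1.7,-1,0,0,0],
    [0.7,3,0,0,0,0],
    [0.8,3.4,0,0,0,0],
    [0.8,3.4,0,0,0,0],
    [0.6,2.6,0,0,0,0],
    [0.4,1.7,0,0,0,0],
    [0.3,1.0,0,0,0,0],
    [0.1,0.3,0,0,0,0],
    [0,0,0,0,0,0],
  ],
  grip=8.7,
)

```text
clock: 9.43
tool_pos: [0.4641, 0.0617, 0.1734]
orientation: [-179.9, 0.0, -95.0]
force: [0.3, -0.1, 0.9]
opening: 0.0868
gripper_force: 0.0
```

```bash
cat >> h.py <<'E'
def fit(n,x,y,r,h):
    # refine the pose by finding the top disc's bright centre near the projected top
    s=snapshot(n); u,v=proj(s,[x,y,h]); print(n,'pred',(u,v)); return s
E
python3 - <<'E'
from h import *
s=save('wrist','pics/wrist2.png'); s2=save('side','pics/side2.png')
for n in ['wrist','side','scene']:
    if n=='scene': snapshot(n)
    for d in spot_point(n,'socket_36'): print(n,d['score'],np.round(d['position'],4))
print(proj(s,[.464,.062,.056]))
go(.464,.062,.038)
a=cv2.imread('pics/wrist2.png'); b=cv2.imread('pics/side2.png')
cv2.imwrite('pics/c2.png',np.hstack([cv2.resize(a,(400,300)),cv2.resize(b[100:250,180:380],(400,300))]))
E
```

```text
wrist 0.85 [ 0.3627  0.0234 -0.0049]
wrist 0.61 [0.4577 0.0659 0.0056]
wrist 0.56 [0.638  0.0893 0.0113]
side 0.92 [0.3658 0.0258 0.0029]
side 0.84 [ 0.4665  0.0675 -0.0027]
side 0.66 [5.780e-01 3.161e-01 2.000e-04]
side 0.63 [0.6387 0.0917 0.0065]
side 0.58 [ 0.475  -0.1356  0.0021]
side 0.42 [ 0.5288 -0.21    0.0006]
scene 0.85 [0.4608 0.059  0.0009]
scene 0.85 [ 0.5269 -0.2124  0.001 ]
scene 0.83 [0.6369 0.0933 0.0145]
scene 0.77 [ 0.3584  0.0225 -0.0047]
scene 0.75 [ 0.5754  0.3151 -0.0018]
scene 0.74 [ 0.4752 -0.1396 -0.0006]
[np.float64(283.8), np.float64(204.3)]
tool [0.4644 0.0616 0.1722] [ 1.7996e+02 -3.0000e-02 -9.5050e+01] t 9.73
cm shift [-0.04  0.04 13.42]
```

View pics/c2.png

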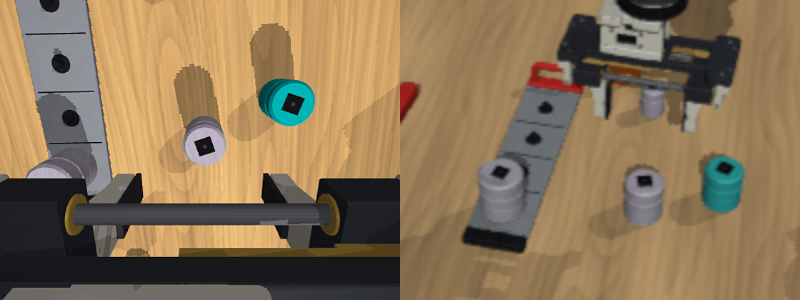

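Combined view: socket_41 stands upright on peg_d. The chrome socket_36 is at wrist (287,203), as predicted, and the turquoise one is to its right at (401,146). I'll grip.

Call:
play_rows(
  plan=[
    [0,0.15,2.5,0,0,0],
    [0,0,3.5,0,0,0],
    [0,0,3.5,0,0,0],
    [0,0,2.2,0,0,0],
    [0,0,1.2,0,0,0],
    [0,0,0.5,0,0,0],
    [0,0,0,0,0,0],
  ],
)

```text
clock: 10.32
tool_pos: [0.462, 0.0613, 0.0372]
orientation: [179.9, -0.1, -95.0]
force: [-0.7, 0.0, 0.0]
opening: 0.0872
gripper_force: 0.0
```

Call:
play_rows(
  plan=[
    [0,0,0,0,0,0],
    [0,0,0,0,0,0],
    [0,0,0,0,0,0],
    [0,0,0,0,0,0],
    [0,0,0,0,0,0],
    [0,0,0,0,0,0],
    [0,0,0,0,0,0],
    [0,0,0,0,0,0],
    [0,0,0,0,0,0],
    [0,0,0,0,0,0],
  ],
  grip=4.0,
)

```text
clock: 11.15
tool_pos: [0.4621, 0.0617, 0.0389]
orientation: [180.0, -0.0, -95.0]
force: [-3.8, 0.9, 5.2]
opening: 0.0489
gripper_force: 30.0
```

Call:
play_rows(
  plan=[
    [0,0,-1.0,0,0,0],
    [0,0,-2.5,0,0,0],
    [0,0,-2.5,0,0,0],
    [0,0,-2.0,0,0,0],
    [0.2,-1.5,0,0,0,0],
    [0.4,-3,0,0,0,0],
    [0.5,-3.5,0,0,0,0],
    [0.5,-3.5,0,0,0,0],
    [0.4,-2.7,0,0,0,0],
    [0.2,-1.7,0,0,0,0],
    [0.1,-1,0,0,0,0],
    [0.1,-0.3,0,0,0,0],
    [0,0,0,0,0,0],
  ],
)

```text
clock: 12.23
tool_pos: [0.631, 0.0224, 0.1175]
orientation: [179.9, -0.0, -95.1]
force: [-0.1, 0.8, -4.2]
opening: 0.0489
gripper_force: 30.0
```

Run:
```python
from h import *
s=save('wrist','pics/wrist3.png'); s2=save('side','pics/side3.png')
go(.631,.0225,.048)
print('peg b c',proj(s,[.625,-.042,.021]),proj(s,[.6305,.023,.021]))
print('rim',proj(s,[.631,.0225-.025,.081]))
a=cv2.imread('pics/wrist3.png'); b=cv2.imread('pics/side3.png')
cv2.imwrite('pics/c3.png',np.hstack([cv2.resize(a,(400,300)),cv2.resize(b[100:250,180:380],(400,300))]))
```

```text
tool [0.6302 0.0227 0.1181] [ 1.7991e+02 -1.0000e-02 -9.5040e+01] t 12.33
cm shift [ 0.01 -0.09  7.01]
peg b c [np.float64(283.6), np.float64(123.1)] [np.float64(283.9), np.float64(213.3)]
rim [np.float64(279.5), np.float64(204.8)]
```

View pics/c3.png

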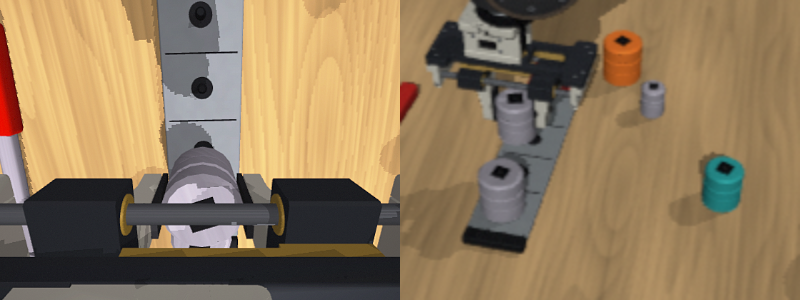

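The wrist view shows peg_b at (282,123) and the mouth rim at v≈206, both as predicted. I'll lower it.

Call:
play_rows(
  plan=[
    [0,0,1.5,0,0,0],
    [0,0,2,0,0,0],
    [0,0,1.3,0,0,0],
    [0,0,0.8,0,0,0],
    [0,0,0.5,0,0,0],
    [0,0,0.3,0,0,0],
    [0,0,0.2,0,0,0],
    [0,0,0.1,0,0,0],
    [0,0,0.1,0,0,0],
    [0,0,0,0,0,0],
    [0,0,0,0,0,0],
  ],
)

```text
clock: 13.25
tool_pos: [0.6318, 0.0227, 0.051]
orientation: [-180.0, 0.0, -95.0]
force: [0.1, 0.0, -4.8]
opening: 0.049
gripper_force: 30.0
```

Call:
play_rows(
  plan=[
    [0,0,0.1,0,0,0],
    [0,0,0.1,0,0,0],
    [0,0,0,0,0,0],
  ],
)

```text
clock: 13.5
tool_pos: [0.6318, 0.0228, 0.049]
orientation: [-180.0, 0.0, -95.0]
force: [-1.0, 1.3, -0.3]
opening: 0.0493
gripper_force: 30.0
```

Call:
play_rows(
  plan=[
    [0,0,0.1,0,0,0],
    [0,0,0,0,0,0],
  ],
)

```text
clock: 13.67
tool_pos: [0.6319, 0.0228, 0.049]
orientation: [-179.9, 0.0, -95.0]
force: [-4.7, 1.3, 8.3]
opening: 0.0487
gripper_force: 30.0
```

Call:
play_rows(
  plan=[
    [0,0,0,0,0,0],
    [0,0,0,0,0,0],
    [0,0,0,0,0,0],
    [0,0,0,0,0,0],
    [0,0,0,0,0,0],
    [0,0,0,0,0,0],
    [0,0,-1.0,0,0,0],
    [0,0,-3,0,0,0],
    [0,0,-4,0,0,0],
    [0,0,-3,0,0,0],
    [-1.5,0.5,-1,0,0,0],
    [-3,1,0,0,0,0],
    [-3.7,1,0,0,0,0],
    [-3.7,1,0,0,0,0],
    [-3.7,1,0,0,0,0],
    [-3.7,1,0,0,0,0],
    [-3.7,1,0,0,0,0],
    [-2.7,0.8,0,0,0,0],
    [-2,0.4,0,0,0,0],
    [-1,0.2,0,0,0,0],
  ],
  grip=8.7,
)

```text
clock: 15.33
tool_pos: [0.5775, 0.3183, 0.1683]
orientation: [-180.0, 0.0, -94.9]
force: [0.6, -0.2, 0.4]
opening: 0.0872
gripper_force: 0.0
```

Run:
```python
from h import *
s=save('wrist','pics/wrist4.png'); s2=save('side','pics/side4.png')
for d in spot_point('wrist','socket_30'): print(d['score'],np.round(d['position'],4))
go(.5775,.3155,.034)
print(proj(s,[.5775,.3155,.051]))
a=cv2.imread('pics/wrist4.png'); b=cv2.imread('pics/side4.png')
cv2.imwrite('pics/c4.png',np.hstack([cv2.resize(a,(400,300)),cv2.resize(b[100:250,180:380],(400,300))]))
```

```text
0.88 [ 0.5772  0.3185 -0.0031]
tool [0.5779 0.3159 0.1678] [180.    -0.   -94.97] t 15.48
cm shift [ 0.04  0.03 13.38]
[np.float64(283.3), np.float64(200.7)]
```

View pics/c4.png

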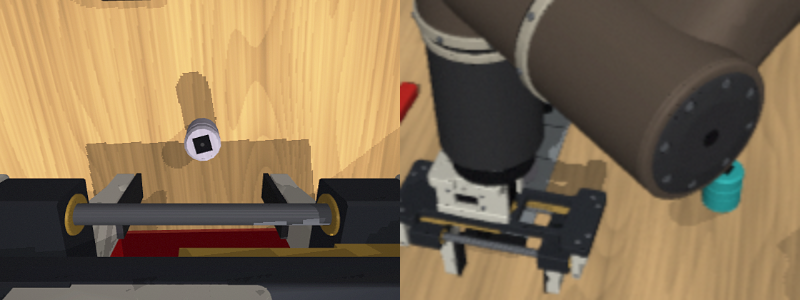

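The top of socket_30 is at wrist (283,202), against a prediction of (283,201). I'll descend and grip.

Call:
play_rows(
  plan=[
    [0,0,2.5,0,0,0],
    [0,0,3.5,0,0,0],
    [0,0,3.5,0,0,0],
    [0,0,2.2,0,0,0],
    [0,0,1.2,0,0,0],
    [0,0,0.4,0,0,0],
    [0,0,0,0,0,0],
  ],
)

```text
clock: 16.07
tool_pos: [0.5784, 0.3146, 0.0344]
orientation: [180.0, -0.1, -95.1]
force: [-0.6, -0.6, 1.0]
opening: 0.0871
gripper_force: 0.0
```

Call:
play_rows(
  plan=[
    [0,0,0,0,0,0],
    [0,0,0,0,0,0],
    [0,0,0,0,0,0],
    [0,0,0,0,0,0],
    [0,0,0,0,0,0],
    [0,0,0,0,0,0],
    [0,0,0,0,0,0],
    [0,0,0,0,0,0],
    [0,0,0,0,0,0],
    [0,0,0,0,0,0],
    [0,0,0,0,0,0],
    [0,0,0,0,0,0],
  ],
  grip=3.2,
)

```text
clock: 17.07
tool_pos: [0.5778, 0.3155, 0.0347]
orientation: [180.0, -0.0, -95.0]
force: [-3.8, 0.1, 4.9]
opening: 0.0416
gripper_force: 30.0
```

Call:
play_rows(
  plan=[
    [0,0,-1.0,0,0,0],
    [0,0,-3,0,0,0],
    [0,0,-3.5,0,0,0],
    [0,0,-2.5,0,0,0],
    [1.5,-0.4,0,0,0,0],
    [3,-0.7,0,0,0,0],
    [3.7,-0.8,0,0,0,0],
    [3.7,-0.8,0,0,0,0],
    [3.7,-0.8,0,0,0,0],
    [3.7,-0.8,0,0,0,0],
    [3.7,-0.8,0,0,0,0],
    [3.7,-0.8,0,0,0,0],
    [3,-0.7,0,0,0,0],
    [2.5,-0.6,0,0,0,0],
    [1.7,-0.4,0,0,0,0],
    [1,-0.2,0,0,0,0],
    [0.3,-0.1,0,0,0,0],
    [0,0,0,0,0,0],
  ],
)

```text
clock: 18.57
tool_pos: [0.6257, -0.0427, 0.1342]
orientation: [180.0, -0.0, -95.1]
force: [0.6, 0.9, -3.8]
opening: 0.0412
gripper_force: 30.0
```

Run:
```python
from h import *
s=save('wrist','pics/wrist5.png'); s2=save('side','pics/side5.png')
go(.6255,-.042,.044)
print('peg a b',proj(s,[.6195,-.1075,.021]),proj(s,[.6255,-.042,.021]),'rim',proj(s,[.6255,-.042-.021,.1]))
a=cv2.imread('pics/wrist5.png'); b=cv2.imread('pics/side5.png')
cv2.imwrite('pics/c5.png',np.hstack([cv2.resize(a,(400,300)),cv2.resize(b[100:250,180:380],(400,300))]))
```

```text
tool [ 0.6257 -0.0415  0.1344] [ 1.7998e+02  1.0000e-02 -9.5020e+01] t 18.67
cm shift [0.06 0.02 9.04]
peg a b [np.float64(283.9), np.float64(120.9)] [np.float64(283.7), np.float64(206.6)] rim [np.float64(280.7), np.float64(214.0)]
```

View pics/c5.png

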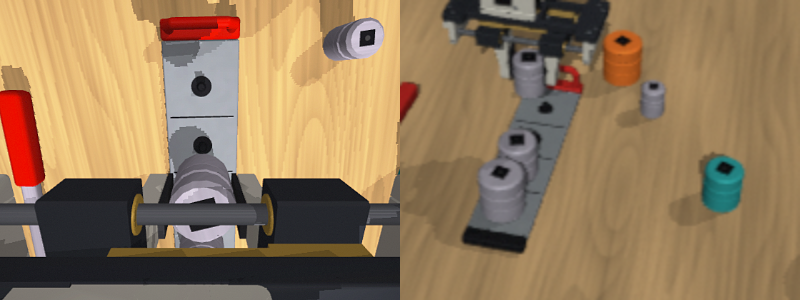

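Sockets 41 and 36 stand on peg_d and peg_c. Peg_a is at wrist (282,120) and peg_b at (284,203), as predicted, and the mouth rim is at v≈217. I'll lower with a 1.5 mm shift.

Call:
play_rows(
  plan=[
    [0.15,0,2,0,0,0],
    [0,0,2.5,0,0,0],
    [0,0,1.8,0,0,0],
    [0,0,1.1,0,0,0],
    [0,0,0.6,0,0,0],
    [0,0,0.3,0,0,0],
    [0,0,0.2,0,0,0],
    [0,0,0.1,0,0,0],
    [0,0,0,0,0,0],
    [0,0,0,0,0,0],
  ],
)

```text
clock: 19.5
tool_pos: [0.6263, -0.0435, 0.0494]
orientation: [-179.9, 0.0, -95.0]
force: [-0.1, 0.2, -3.5]
opening: 0.0415
gripper_force: 30.0
```

Call:
play_rows(
  plan=[
    [0,0,0.1,0,0,0],
    [0,0,0.1,0,0,0],
    [0,0,0.1,0,0,0],
    [0,0,0,0,0,0],
  ],
)

```text
clock: 19.83
tool_pos: [0.6256, -0.0436, 0.0454]
orientation: [180.0, 0.0, -95.0]
force: [-0.3, 0.2, -2.9]
opening: 0.0415
gripper_force: 30.0
```

Call:
play_rows(
  plan=[
    [0,0,0.1,0,0,0],
    [0,0,0.05,0,0,0],
    [0,0,0,0,0,0],
  ],
)

```text
clock: 20.08
tool_pos: [0.6258, -0.0436, 0.0446]
orientation: [-180.0, -0.0, -95.0]
force: [-2.0, 0.3, 3.1]
opening: 0.0413
gripper_force: 30.0
```

Call:
play_rows(
  plan=[
    [0,0,0,0,0,0],
    [0,0,0,0,0,0],
    [0,0,0,0,0,0],
    [0,0,0,0,0,0],
    [0,0,0,0,0,0],
    [0,0,0,0,0,0],
    [0,0,-1.0,0,0,0],
    [0,0,-3,0,0,0],
    [0,0,-4,0,0,0],
    [0,0,-3,0,0,0],
    [1,1.4,-1,0,0,0],
    [2,2.7,0,0,0,0],
    [2.3,3.1,0,0,0,0],
    [2.2,3,0,0,0,0],
    [1.6,2.1,0,0,0,0],
    [1,1.3,0,0,0,0],
    [0.5,0.7,0,0,0,0],
    [0,0,0,0,0,0],
  ],
  grip=8.7,
)

```text
clock: 21.58
tool_pos: [0.4734, -0.1372, 0.1649]
orientation: [-179.9, 0.0, -95.1]
force: [-0.8, 0.4, 0.2]
opening: 0.0872
gripper_force: 0.0
```

Run:
```python
from h import *
s=save('wrist','pics/wrist6.png'); s2=save('side','pics/side6.png')
for n in ['wrist','side']:
    for d in spot_point(n,'socket_24'): print(n,d['score'],np.round(d['position'],4))
go(.4745,-.1365,.03)
print(proj(s,[.4745,-.1365,.046]))
a=cv2.imread('pics/wrist6.png'); b=cv2.imread('pics/side6.png')
cv2.imwrite('pics/c6.png',np.hstack([cv2.resize(a,(400,300)),cv2.resize(b[100:250,180:380],(400,300))]))
```

```text
wrist 0.97 [ 0.3656  0.0273 -0.0022]
wrist 0.88 [ 0.4754 -0.1378  0.0008]
wrist 0.76 [ 0.5255 -0.2161 -0.0007]
wrist 0.66 [0.6243 0.0263 0.012 ]
side 0.87 [0.6402 0.0913 0.0083]
side 0.76 [ 0.6262 -0.0455  0.0135]
side 0.7 [0.6355 0.0307 0.0087]
side 0.6 [ 0.4718 -0.134   0.0013]
side 0.57 [0.3623 0.0233 0.0033]
side 0.56 [ 0.527  -0.2119  0.0008]
tool [ 0.4753 -0.1361  0.1641] [-1.7998e+02 -1.0000e-02 -9.5000e+01] t 21.78
cm shift [ 0.04  0.08 13.41]
[np.float64(282.4), np.float64(204.4)]
```

View pics/c6.png

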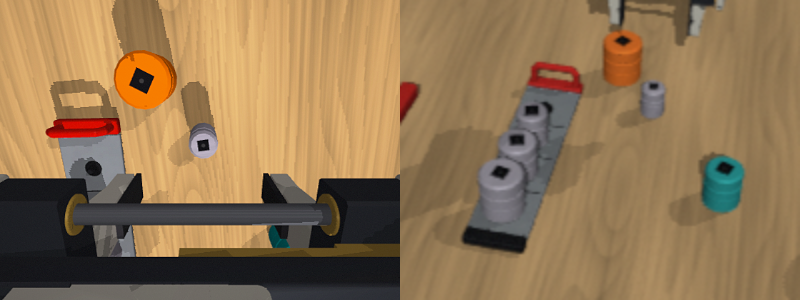

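Three sockets stand in order. The chrome socket_24 is at wrist (285,202), clear of the orange one at (204,112). I'll descend and grip.

Call:
play_rows(
  plan=[
    [0.15,0.1,2.5,0,0,0],
    [0,0,3.5,0,0,0],
    [0,0,3.5,0,0,0],
    [0,0,2.2,0,0,0],
    [0,0,1.2,0,0,0],
    [0,0,0.4,0,0,0],
    [0,0,0,0,0,0],
  ],
)

```text
clock: 22.37
tool_pos: [0.4729, -0.1377, 0.0297]
orientation: [179.8, -0.0, -95.0]
force: [-0.1, 0.3, 0.6]
opening: 0.0871
gripper_force: 0.0
```

Call:
play_rows(
  plan=[
    [0,0,0,0,0,0],
    [0,0,0,0,0,0],
    [0,0,0,0,0,0],
    [0,0,0,0,0,0],
    [0,0,0,0,0,0],
    [0,0,0,0,0,0],
    [0,0,0,0,0,0],
    [0,0,0,0,0,0],
    [0,0,0,0,0,0],
    [0,0,0,0,0,0],
    [0,0,0,0,0,0],
    [0,0,0,0,0,0],
    [0,0,0,0,0,0],
  ],
  grip=2.4,
)

```text
clock: 23.45
tool_pos: [0.4728, -0.138, 0.0311]
orientation: [180.0, -0.0, -95.0]
force: [-0.9, 0.9, 3.0]
opening: 0.0329
gripper_force: 30.0
```

Call:
play_rows(
  plan=[
    [0,0,-1.0,0,0,0],
    [0,0,-3,0,0,0],
    [0,0,-3,0,0,0],
    [0,0,-2,0,0,0],
    [-0.4,-1.4,0,0,0,0],
    [-0.8,-2.7,0,0,0,0],
    [-0.9,-3.1,0,0,0,0],
    [-0.8,-3,0,0,0,0],
    [-0.7,-2.1,0,0,0,0],
    [-0.4,-1.3,0,0,0,0],
    [-0.2,-0.7,0,0,0,0],
    [0,0,0,0,0,0],
  ],
)

```text
clock: 24.45
tool_pos: [0.6197, -0.1084, 0.12]
orientation: [179.9, -0.0, -95.0]
force: [0.2, 0.5, -1.8]
opening: 0.0329
gripper_force: 30.0
```

Run:
```python
from h import *
s=save('wrist','pics/wrist7.png'); s2=save('side','pics/side7.png')
go(.619,-.1085,.041)
print('peg a',proj(s,[.6195,-.1075,.021]),'rim',proj(s,[.619,-.1085-.017,.09]))
a=cv2.imread('pics/wrist7.png'); b=cv2.imread('pics/side7.png')
cv2.imwrite('pics/c7.png',np.hstack([cv2.resize(a[120:330,140:420],(400,300)),cv2.resize(b[100:250,180:380],(400,300))]))
```

```text
tool [ 0.6179 -0.1088  0.1204] [179.9   -0.   -95.05] t 24.55
cm shift [-0.04 -0.12  7.94]
peg a [np.float64(283.7), np.float64(212.6)] rim [np.float64(282.1), np.float64(222.1)]
```

View pics/c7.png

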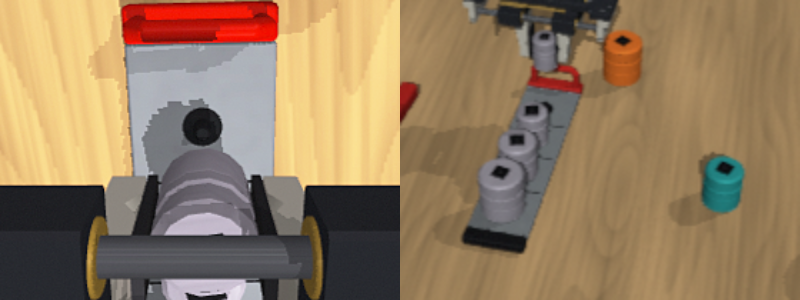

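Peg_a is at wrist (281,208) and the mouth rim is at v≈224, so I shift about 2.5 mm toward −y and 2 mm toward +x while lowering.

Call:
play_rows(
  plan=[
    [0.15,-0.1,1.5,0,0,0],
    [0.1,-0.1,2,0,0,0],
    [0,0,1.6,0,0,0],
    [0,0,1.1,0,0,0],
    [0,0,0.6,0,0,0],
    [0,0,0.3,0,0,0],
    [0,0,0.2,0,0,0],
    [0,0,0.1,0,0,0],
    [0,0,0,0,0,0],
    [0,0,0,0,0,0],
  ],
)

```text
clock: 25.38
tool_pos: [0.6212, -0.1113, 0.0478]
orientation: [-179.9, 0.0, -95.0]
force: [0.3, 0.9, -1.9]
opening: 0.0332
gripper_force: 30.0
```

Call:
play_rows(
  plan=[
    [0,0,0.1,0,0,0],
    [0,0,0.1,0,0,0],
    [0,0,0.1,0,0,0],
    [0,0,0,0,0,0],
  ],
)

```text
clock: 25.72
tool_pos: [0.6207, -0.1114, 0.0439]
orientation: [180.0, 0.0, -95.0]
force: [0.0, -0.1, -2.1]
opening: 0.0329
gripper_force: 30.0
```

Call:
play_rows(
  plan=[
    [0,0,0.1,0,0,0],
    [0,0,0.1,0,0,0],
    [0,0,0,0,0,0],
  ],
)

```text
clock: 25.97
tool_pos: [0.6206, -0.1114, 0.0418]
orientation: [180.0, -0.0, -95.0]
force: [0.5, -0.1, -1.4]
opening: 0.033
gripper_force: 30.0
```

Call:
play_rows(
  plan=[
    [0,0,0.1,0,0,0],
    [0,0,0,0,0,0],
  ],
)

```text
clock: 26.13
tool_pos: [0.6208, -0.1114, 0.0412]
orientation: [-180.0, -0.0, -95.0]
force: [0.2, -0.7, 0.8]
opening: 0.0331
gripper_force: 30.0
```

Contact felt. I'll release, lift and back away.

Call:
play_rows(
  plan=[
    [0,0,0,0,0,0],
    [0,0,0,0,0,0],
    [0,0,0,0,0,0],
    [0,0,0,0,0,0],
    [0,0,0,0,0,0],
    [0,0,0,0,0,0],
    [0,0,0,0,0,0],
    [0,0,-1.0,0,0,0],
    [0,0,-3,0,0,0],
    [0,0,-4,0,0,0],
    [0,0,-3,0,0,0],
    [1,0,-3,0,0,0],
    [2,0,-2,0,0,0],
    [3,0,0,0,0,0],
    [3,0,0,0,0,0],
    [3,0,0,0,0,0],
    [2,0,0,0,0,0],
    [1,0,0,0,0,0],
    [0,0,0,0,0,0],
  ],
  grip=8.7,
)

```text
clock: 27.72
tool_pos: [0.6071, -0.2628, 0.2015]
orientation: [-180.0, -0.0, -95.2]
force: [-0.3, -0.1, 0.1]
opening: 0.0867
gripper_force: 0.0
```

Run:
```python
from h import *
s=save('scene','pics/scene8.png'); s2=save('side','pics/side8.png')
a=cv2.imread('pics/scene8.png'); b=cv2.imread('pics/side8.png')
cv2.imwrite('pics/c8.png',np.hstack([cv2.resize(a[180:330,120:320],(400,300)),cv2.resize(b[100:250,180:380],(400,300))]))
```

```text
(no output)
```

View pics/c8.png

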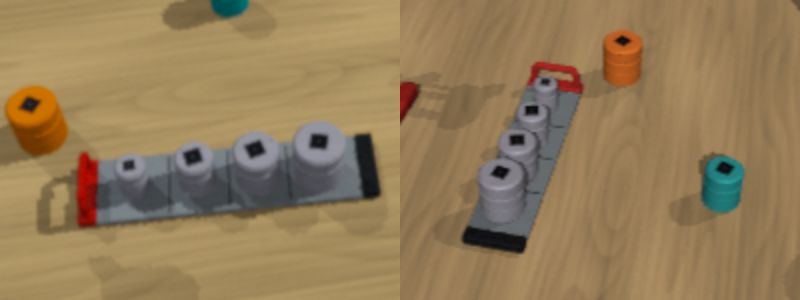

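All four stand upright on their pegs, from smallest at the handle to largest at the far end, and the look-alikes have not moved.

```bash
python3 -c "
from plant import *
print(close_job())"
```

```text
the job is handed in; nothing more can be done
None
```

All four sockets are back on their pegs, ordered 24, 30, 36, 41 from the red handle outward; each was set down on contact, the acrylic model was left alone, and the job was handed in at about 28 s.

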